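# Stand the lamp columns on their feet

### The arm

A 6-joint arm with a two-finger parallel gripper is mounted at the origin on the work surface. World frame = base frame: x ahead of the robot, y to its left, z up, the work surface at z = 0. Lengths are in m, angles in rad, forces in N, time in s.
With the tool pointing down it reaches from about 0.3 to 0.775 m from the base axis. Payload 14.6 kg.
Tool frame: the origin (TCP) lies midway between the tips of the shut fingers; the grasp point (between the pads) lies 19 mm behind it (ctrl.tcp_to_grasp is the distance from the TCP to the grasp point, in m); x points along the fingers, y is the direction in which the jaws open and shut, and the axes are right-handed (so a half turn about x gives the same grasp; the last joint's range is limited). The gripper opens to 94 mm and grips with 3 to 60 N. Pads are 16 mm wide; open, the fingers measure 119 mm over their backs; the gripper's body (75 mm by 177 mm) begins 78 mm behind the grasp point.
Start: joints at [-1.257, 0.3, 1.521, -0, 1.321, -0.067], TCP at [0.204, -0.511, 0.17] pointing down, gripper open.
Joint ranges: [-3.03, 3.03], [-0.79, 2.21], [0.23, 2.52], [-1.04, 4.18], [0, 3.07], [-2.55, 2.55]. Speed limits (rad/s): [2.22, 2.22, 2.57, 3.14, 3.14, 3.14].

### API

Orientations are given as [roll, pitch, yaw] about the fixed x, y, z axes, in that order (R = Rz(yaw) Ry(pitch) Rx(roll)).
In Python, from station import ctrl gives the robot as it stands.
- The arm moves only by the tool jog_arm, never from a script. Its argument "rows" is one flat list of numbers, 7 for each row, row after row: the shift along the world's x, y, z in m, then the turn, a rotation vector about the world's x, y, z in degrees, then the closure, from 0 (fully open) to 1 (shut). A call has 1 to 8 rows; each row shifts and turns the commanded pose from where the row before left it; what a row does not reach is not made up. A row lasts 1/12 s, in which the tool goes at most 41.7 mm and 7.16 degrees, less where a joint would pass 70% of its speed; a pose out of reach is approached as far as the arm can. A call with a gripper value outside its range is refused whole. The fingers move at their own pace and stop on an object; "squeeze" is the grip in N (left out, the last holds). Time passes only in rows, so rows that do not move let the fingers close. It gives the time, the measured TCP pose, the force and the opening at its end, in the units of the state.
- ctrl.get_obs(): the state, without advancing time (a new reading comes with each control period).
- ctrl.camera(name): name is "side" or "top"; returns (picture, depth): 420x560x3 uint8, red, green, blue; 420x560 float32, m along the optical axis (not along the pixel's ray), 0 where there is no reading.
- ctrl.camera_model(name): a dict with "K" (3x3 intrinsics, pixels), "extrinsics" (4x4, takes a point from camera to world coordinates). Camera axes: x right, y down, z forward; pixel columns grow to the right and rows downward; lengths in m; the calibration is good to about 2 mm. A picture is of the moment at which its call begins. camera_model takes no time and is no camera call.
- ctrl.hand_in(): hands the job in, once; it reports no verdict.
The state is a dict: "time_s": time; "qpos": joint angles; "joint_vel": joint speeds; "tau": joint torques, N m; "ee_pos": TCP position; "eef_rot": TCP orientation; "force": force on the tool from outside, world axes, zero at the start; "moment": the same for the moment, N m; "grip_width": finger opening in m.
Only numpy, scipy, OpenCV 4.12 (cv2) and the standard library are available. Lean on these libraries where they do the work, as an engineer would, in place of code of your own. Each camera call takes 0.05 s, during which the arm holds its last target.

### The job

Stand each of the three open red tubes upright on the lamp foot of its size, centred over the brass stub and resting flat on the foot: the widest tube on the large foot, the middle one on the medium foot and the narrowest on the small foot. Set them down rather than dropping or knocking them over, as the paint chips, and leave the two closed mushroom-shaped lamp heads and the tape roll where they are.

Things in the scene. Friction and masses are not known exactly. Their poses are not given: they have to be found in the camera images.
- tube_narrow_mid (a point): the narrowest of three loose plain tubes (lamp columns), glossy red painted metal, open at both ends, standing upright: 38 mm outside diameter, wall 3 mm, 100 mm tall, about 120 g. The point is on its axis half-way up; z runs along the axis
- tube_middle_mid (a point): the middle-sized of three loose plain tubes (lamp columns), glossy red painted metal, open at both ends, standing upright: 50 mm outside diameter, wall 3 mm, 110 mm tall, about 180 g. The point is on its axis half-way up; z runs along the axis
- tube_wide_mid (a point): the widest of three loose plain tubes (lamp columns), glossy red painted metal, open at both ends, standing upright: 62 mm outside diameter, wall 3 mm, 120 mm tall, about 250 g. The point is on its axis half-way up; z runs along the axis
- foot_small_top (a point): the small of three lamp feet: flat dark steel disc, 82 mm diameter, 12 mm thick, fixed to the bench, with a thin brass stub (8 mm diameter, 10 mm tall) standing up in its middle. The point is the centre of the disc's upper face (12 mm above the bench), where the stub begins; z up
- foot_medium_top (a point): the medium of three lamp feet: flat dark steel disc, 106 mm diameter, 12 mm thick, fixed to the bench, with a thin brass stub (8 mm diameter, 10 mm tall) standing up in its middle. The point is the centre of the disc's upper face (12 mm above the bench), where the stub begins; z up
- foot_large_top (a point): the large of three lamp feet: flat dark steel disc, 130 mm diameter, 12 mm thick, fixed to the bench, with a thin brass stub (8 mm diameter, 10 mm tall) standing up in its middle. The point is the centre of the disc's upper face (12 mm above the bench), where the stub begins; z up
- head_a_mid (a point): a loose finished lamp head, glossy red, mushroom-shaped and closed on top: domed cap 76 mm diameter above a neck 50 mm in diameter, 90 mm tall in all, 350 g; two alike. Not to be moved. The point is on its axis half-way up; z up
- head_b_mid (a point): a loose finished lamp head, glossy red, mushroom-shaped and closed on top: domed cap 76 mm diameter above a neck 50 mm in diameter, 90 mm tall in all, 350 g; two alike. Not to be moved. The point is on its axis half-way up; z up
- tape_mid (a point): a loose cardboard-brown tape roll lying flat: ring of 90 mm outside and 72 mm inside diameter, 25 mm high. Not to be moved. The point is its centre, half-way up; z up
Not all that is in view belongs to the job. What is shaped like the part that bears tube_middle_mid but blue is not meant. What is shaped like the part that bears tube_wide_mid but purple or white is not meant.

How it is judged:
By the outcome, as a careful person would: the job done as asked, in the order asked, and still so for the second after the job is handed in, with the robot touching nothing.
It also fails if it takes over 93 s, if anything falls off the work surface, if the arm or the gripper's body presses on something with over 40 N, if the wrist force passes 120 N, or if a joint passes its speed limit or range.

## Working session

There is one attempt and no reset: what is moved stays moved. The work goes in short steps, Python scripts to look and compute and a tool call to move; the robot and the scene stay as the last step left them, time stands still between calls to the robot, and variables do not carry over. Pictures are saved under pics/ and viewed, and the job is handed in when it is done.

Besides the shell and the picture viewer there is one more tool, called after "Call:" by a JSON object that holds its "name" and its "arguments". jog_arm: Moves the arm, as the interface text tells. Its arguments: {"type":"object","properties":{"rows":{"type":"array"},"squeeze":{"type":"number"}},"required":["rows"]}

```bash
mkdir -p pics; ls; cat > h.py <<'E'
import numpy as np, cv2
from station import ctrl
def grab(n,tag):
    im,d=ctrl.camera(n); cv2.imwrite(f'pics/{tag}.png',im[:,:,::-1]); np.savez(f'pics/{tag}.npz',im=im,d=d); return im,d
def ray(n,u,v):
    m=ctrl.camera_model(n);K=m['K'];T=m['extrinsics']
    d=T[:3,:3]@np.linalg.inv(K)@np.array([u,v,1.]);return T[:3,3],d
def plane(n,u,v,z):
    o,d=ray(n,u,v);return o+d*(z-o[2])/d[2]
def cloud(n,d):
    m=ctrl.camera_model(n);K=np.array(m['K']);T=np.array(m['extrinsics'])
    v,u=np.mgrid[:d.shape[0],:d.shape[1]]
    p=np.stack([(u-K[0,2])/K[0,0]*d,(v-K[1,2])/K[1,1]*d,d],-1)
    return p@T[:3,:3].T+T[:3,3]
E
python3 - <<'E'
from h import *
for n in('side','top'):
    grab(n,n+'0'); m=ctrl.camera_model(n); print(n,np.round(m['K'],1).tolist(),np.round(m['extrinsics'],3).tolist())
print(ctrl.get_obs(),ctrl.tcp_to_grasp)
E
```

```text
pics
side [[494.8, 0.0, 282.1], [0.0, 494.8, 210.4], [0.0, 0.0, 1.0]] [[-0.993, -0.086, 0.084, 0.367], [-0.118, 0.558, -0.822, 1.199], [0.024, -0.826, -0.564, 0.857], [0.0, 0.0, 0.0, 1.0]]
top [[431.0, 0.0, 282.3], [0.0, 431.0, 209.5], [0.0, 0.0, 1.0]] [[0.002, -0.998, 0.065, 0.406], [-1.0, -0.001, 0.017, 0.026], [-0.017, -0.065, -0.998, 1.073], [0.0, 0.0, 0.0, 1.0]]
{'time_s': 0.1, 'qpos': array([-1.25658895e+00,  3.00424496e-01,  1.52151584e+00,  1.24769918e-05,
        1.32070150e+00, -6.66006294e-02]), 'joint_vel': array([ 0.00030773, -0.00219544, -0.00239156, -0.00044472, -0.00058139,
        0.00078461]), 'tau': array([ 2.22093763e-04, -5.32647264e+01, -3.53288341e+01,  7.09003466e-02,
        2.35021318e-02, -4.25837345e-05]), 'ee_pos': array([ 0.2043351 , -0.51034134,  0.16993951]), 'eef_rot': array([-1.64891557,  1.56974708,  1.873482  ]), 'force': array([ 1.13874503, -0.17976241, -0.45735661]), 'moment': array([-0.01515168, -0.07097371, -0.03434697]), 'grip_width': 0.09402354065445699} 0.0188
```

View pics/side0.png

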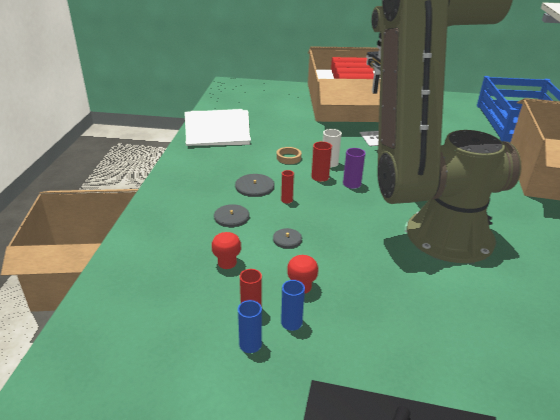

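View pics/top0.png

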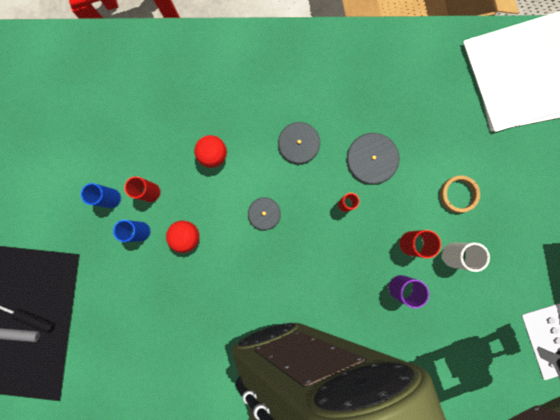

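Side view: red tubes are at (321,160) wide, (287,186) narrow and (251,290) middle. Blue tubes at (250,327) and (293,305), purple at (354,168) and white at (332,147) are lookalikes. The heads are at (227,248) and (302,270).
Top view: wide (421,244), narrow (349,202), middle (142,190). The feet are at (264,214) small, (299,143) medium and (374,158) large. The other red things are the closed domes at (210,151) and (182,237).

I'll measure these next.

```bash
cat > meas.py <<'E'
from h import *
import sys
def fitc(xy):
    A=np.c_[2*xy,np.ones(len(xy))];s=np.linalg.lstsq(A,(xy**2).sum(1),rcond=None)[0]
    return s[:2],np.sqrt(s[2]+s[0]**2+s[1]**2)
def run(tag):
    out={}
    for n in('top','side'):
        f=np.load(f'pics/{n}{tag}.npz');im,d=f['im'],f['d']
        P=cloud(n,d);hsv=cv2.cvtColor(im,cv2.COLOR_RGB2HSV);H,S,V=[hsv[...,i].astype(int) for i in range(3)]
        box=(P[...,0]>.1)&(P[...,0]<.8)&(abs(P[...,1])<.6)&(d>0)
        red=((H<8)|(H>172))&(S>140)&(V>50)&box
        brass=(H>10)&(H<30)&(S>90)&(V>90)&box&(P[...,2]<.04)
        dark=(S<80)&(V<120)&box&(P[...,2]>.006)&(P[...,2]<.02)
        for nm,m in(('red',red),('brass',brass),('dark',dark)):
            k,l,st,c=cv2.connectedComponentsWithStats(m.astype(np.uint8))
            for i in range(1,k):
                if st[i,4]<(4 if nm=='brass' else 60):continue
                q=P[l==i];z=np.percentile(q[:,2],97)
                r=q[q[:,2]>z-.004] if nm=='red' else q
                cc,R=fitc(r[:,:2])
                print(n,nm,'px',c[i].round(0),'n',st[i,4],'ztop %.3f'%z,'bbox',q[:,:2].min(0).round(3),q[:,:2].max(0).round(3),'topfit',cc.round(4),'R %.4f'%R)
if __name__=='__main__':run(sys.argv[1])
E
python3 meas.py 0
```

```text
top red px [210. 151.] n 794 ztop 0.088 bbox [0.574 0.178] [0.647 0.25 ] topfit [0.6112 0.2146] R 0.0161
top red px [142. 189.] n 631 ztop 0.108 bbox [0.494 0.35 ] [0.542 0.418] topfit [0.5191 0.3753] R 0.0233
top red px [348. 202.] n 233 ztop 0.100 bbox [ 0.471 -0.129] [ 0.507 -0.094] topfit [ 0.4891 -0.1122] R 0.0170
top red px [182. 236.] n 826 ztop 0.088 bbox [0.371 0.241] [0.444 0.315] topfit [0.4088 0.2785] R 0.0161
top red px [421. 244.] n 805 ztop 0.119 bbox [ 0.364 -0.306] [ 0.423 -0.244] topfit [ 0.3929 -0.2751] R 0.0290
top brass px [299. 142.] n 14 ztop 0.022 bbox [0.64 0.  ] [0.649 0.008] topfit [0.6443 0.0033] R 0.0037
top brass px [373. 157.] n 13 ztop 0.022 bbox [ 0.6   -0.185] [ 0.608 -0.178] topfit [ 0.6043 -0.1813] R 0.0033
top brass px [135. 176.] n 5 ztop -0.001 bbox [0.56  0.411] [0.56  0.421] topfit [0.5375 0.4162] R 0.0227
top brass px [460. 194.] n 485 ztop 0.026 bbox [ 0.469 -0.435] [ 0.557 -0.346] topfit [ 0.5132 -0.3897] R 0.0405
top brass px [124. 187.] n 5 ztop -0.000 bbox [0.527 0.443] [0.537 0.445] topfit [0.532  0.4441] R 0.0036
top brass px [264. 213
[... 1463 characters left out ...]
[0.65 0.01] topfit [6.476e-01 4.000e-04] R 0.0092
side brass px [287. 234.] n 10 ztop 0.022 bbox [0.462 0.08 ] [0.469 0.096] topfit [0.4687 0.0891] R 0.0072
side brass px [240. 292.] n 4 ztop -0.000 bbox [0.555 0.31 ] [0.558 0.323] topfit [0.5388 0.3127] R 0.0190
side dark px [255. 184.] n 622 ztop 0.015 bbox [ 0.539 -0.24 ] [ 0.664 -0.111] topfit [ 0.6015 -0.1745] R 0.0458
side dark px [231. 215.] n 544 ztop 0.015 bbox [ 0.59  -0.045] [0.693 0.06 ] topfit [0.6415 0.0091] R 0.0374
side dark px [287. 238.] n 378 ztop 0.015 bbox [0.424 0.055] [0.503 0.132] topfit [0.4637 0.0951] R 0.0288
side dark px [413. 235.] n 92 ztop 0.016 bbox [ 0.1   -0.005] [0.122 0.068] topfit [0.1039 0.0323] R 0.0211
```

```bash
python3 - <<'E'
import cv2,numpy as np
a=cv2.imread('pics/top0.png')
A=cv2.resize(a[120:320,330:500],None,fx=2.3,fy=2.3,interpolation=3);B=cv2.resize(a[120:320,70:240],None,fx=2.3,fy=2.3,interpolation=3)
cv2.imwrite('pics/crop0.png',np.hstack([A,B]))
E
```

```text
(no output)
```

View pics/crop0.png

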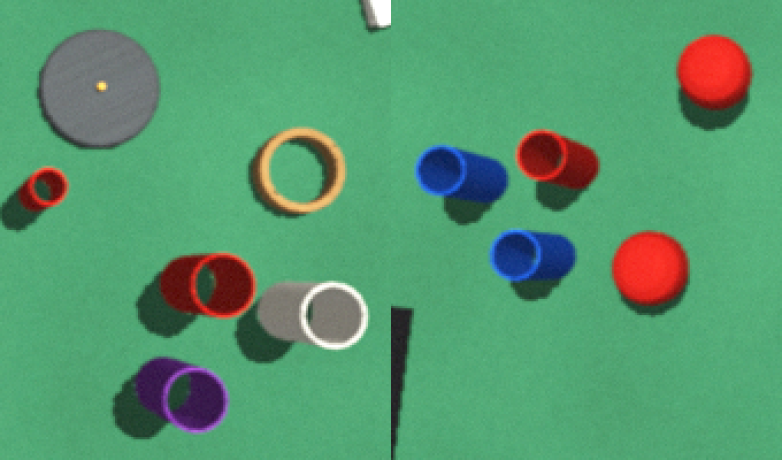

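The crop confirms it: the three plain red open tubes are the targets, and the two red domes are the closed heads. Next I need the neighbours' positions and the jaw axis to choose grasp yaws.

```bash
python3 - <<'E'
from h import *
from scipy.spatial.transform import Rotation as R
from meas import fitc
o=ctrl.get_obs();M=R.from_euler('xyz',o['eef_rot']).as_matrix();print(M.round(3))
j=M[:,1];print('jaw yaw deg',np.degrees(np.arctan2(j[1],j[0])))
d=np.load('pics/top0.npz');P=cloud('top',d['d']);P=P.reshape(-1,3)
W={'wide':(.392,-.2745,.12),'narrow':(.488,-.1115,.1),'mid':(.5185,.3765,.11)}
F={'wide':(.604,-.1805),'narrow':(.466,.09),'mid':(.6445,.003)}
d=np.load('pics/top0.npz')
hs=(P[:,2]>.085)&(P[:,2]<.13)&(P[:,0]>.2)&(P[:,0]<.75)&(abs(P[:,1])<.5)
m=hs.reshape(420,560).astype(np.uint8);k,l,st,c=cv2.connectedComponentsWithStats(m)
for i in range(1,k):
    if st[i,4]>40:
        q=P[l.ravel()==i];z=q[:,2].max();print(c[i].round(),q[:,:2].min(0).round(3),q[:,:2].max(0).round(3),z.round(3),fitc(q[q[:,2]>z-.005][:,:2]))
# free sectors: for finger centres at both sides, nearest other tall thing
for nm,(x,y,z) in W.items():
    q=P[(P[:,2]>z-.075)&(P[:,2]<.14)&(np.hypot(P[:,0]-x,P[:,1]-y)>.036)&(np.hypot(P[:,0]-x,P[:,1]-y)<.2)]
    for a in range(0,180,15):
        u=np.array([np.cos(np.radians(a)),np.sin(np.radians(a))]);n=np.array([-u[1],u[0]])
        r=q[:,:2]-[x,y];al=abs(r@u);ac=abs(r@n)
        # distance to rectangle |al| in[.03,.06], |ac|<.013
        dd=np.hypot(np.maximum(al-.06,0),np.maximum(ac-.013,0));print(nm,a,'clear mm',round(dd.min()*1e3) if len(dd) else None)
E
```

```text
[[-0.     0.372 -0.928]
 [ 0.001 -0.928 -0.372]
 [-1.    -0.001 -0.   ]]
jaw yaw deg -68.18148321758275
[209. 149.] [0.589 0.193] [0.637 0.239] 0.092 (array([0.61027398, 0.21397865]), np.float64(0.013028094679319152))
[137. 187.] [0.494 0.351] [0.542 0.4  ] 0.111 (array([0.51906989, 0.37527941]), np.float64(0.023230965449925433))
[ 93. 194.] [0.479 0.45 ] [0.529 0.499] 0.111 (array([0.50397678, 0.47515405]), np.float64(0.023261848378659845))
[351. 201.] [ 0.471 -0.131] [ 0.507 -0.094] 0.102 (array([ 0.48915143, -0.11255203]), np.float64(0.01736414206900238))
[125. 231.] [0.397 0.374] [0.445 0.425] 0.112 (array([0.42064332, 0.39862766]), np.float64(0.02343297840054558))
[179. 236.] [0.386 0.259] [0.429 0.298] 0.091 (array([0.40796459, 0.27937678]), np.float64(0.013496409182634957))
[425. 244.] [ 0.363 -0.306] [ 0.423 -0.244] 0.123 (array([ 0.39280441, -0.27486193]), np.float64(0.029365086463657163))
[473. 257.] [ 0.335 -0.411] [ 0.395 -0.348] 0.123 (array([ 0.36498664, -0.37922405]), np.float64(0.028977474354511843))
[414. 293.] [ 0.255 -0.28 ] [ 0.315 -0.217] 0.122 (array([ 0.28450551, -0.24724691]), np.float64(0.029159849250934716))
wide 0 clear mm 19
wide 15 clear mm 25
wide 30 clear mm 35
wide 45 clear mm 22
wide 60 clear mm 16
wide 75 clear mm 17
wide 90 clear mm 16
wide 105 clear mm 22
wide 120 clear mm 35
wide 135 clear mm 26
wide 150 clear mm 19
wide 165 clear mm 20
narrow 0 clear mm 123
narrow 15 clear mm 110
narrow 30 clear mm 101
narrow 45 clear mm 97
narrow 60 clear mm 98
narrow 75 clear mm 97
narrow 90 clear mm 101
narrow 105 clear mm 111
narrow 120 clear mm 124
narrow 135 clear mm 139
narrow 150 clear mm 145
narrow 165 clear mm 138
mid 0 clear mm 14
mid 15 clear mm 20
mid 30 clear mm 32
mid 45 clear mm 42
mid 60 clear mm 27
mid 75 clear mm 16
mid 90 clear mm 14
mid 105 clear mm 14
mid 120 clear mm 15
mid 135 clear mm 23
mid 150 clear mm 15
mid 165 clear mm 16
```

Call:
{"name": "jog_arm", "arguments": {"rows": [0.0235, 0.0295, 0, 0, 0, 1, 0, 0.0235, 0.0295, 0, 0, 0, 1, 0, 0.0235, 0.0295, 0, 0, 0, 1, 0, 0.0235, 0.0295, 0, 0, 0, 1, 0, 0.0235, 0.0295, 0, 0, 0, 1, 0, 0.0235, 0.0295, 0, 0, 0, 1, 0, 0.0235, 0.0295, 0, 0, 0, 1, 0, 0.0235, 0.0295, 0, 0, 0, 1, 0], "squeeze": 20}}

```text
time_s: 0.77
ee_pos: [0.3931, -0.2728, 0.1704]
eef_rot: [-1.346, 1.571, 2.317]
force: [0.5, -1.0, -0.1]
grip_width: 0.0935
```

Call:
{"name": "jog_arm", "arguments": {"rows": [0, 0, 0, 0, 0, 0, 0, 0, 0, 0, 0, 0, 0, 0]}}

```text
time_s: 0.93
ee_pos: [0.3931, -0.2733, 0.1703]
eef_rot: [-1.057, 1.57, 2.608]
force: [-0.8, -0.3, -0.4]
grip_width: 0.0937
```

Call:
{"name": "jog_arm", "arguments": {"rows": [-0.001, -0.001, -0.01, 0, 0, 0, 0, 0, 0, -0.015, 0, 0, 0, 0, 0, 0, -0.015, 0, 0, 0, 0, 0, 0, -0.015, 0, 0, 0, 0, 0, 0, -0.015, 0, 0, 0, 0, 0, 0, -0.015, 0, 0, 0, 0, 0, 0, -0.015, 0, 0, 0, 0, 0, 0, 0, 0, 0, 0, 0]}}

```text
time_s: 1.6
ee_pos: [0.3891, -0.2756, 0.0673]
eef_rot: [-1.187, 1.566, 2.473]
force: [-0.0, -0.1, -0.8]
grip_width: 0.0939
```

```bash
python3 - <<'E'
from h import *
a,_=grab('top','top1');b,_=grab('side','side1')
A=cv2.resize(a[170:330,330:510],None,fx=2.2,fy=2.2,interpolation=3);B=cv2.resize(b[70:230,240:420],None,fx=2.2,fy=2.2,interpolation=3)
cv2.imwrite('pics/c1.png',np.hstack([A,B])[:,:,::-1])
E
```

```text
(no output)
```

View pics/c1.png

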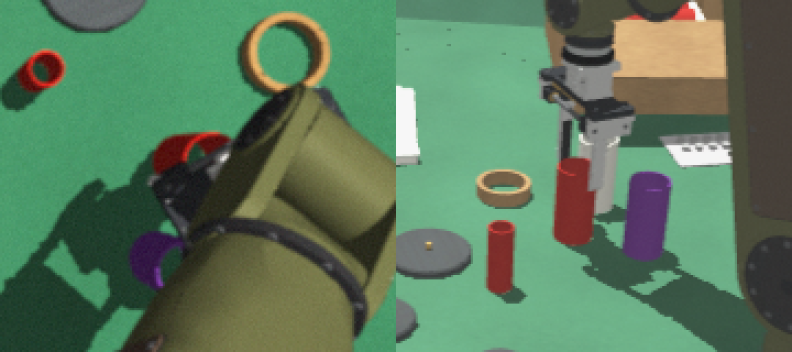

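The side crop shows the two fingers on either side of the wide tube, with purple and white clear. I'll close now.

Call:
{"name": "jog_arm", "arguments": {"rows": [0, 0, 0, 0, 0, 0, 0.15, 0, 0, 0, 0, 0, 0, 0.25, 0, 0, 0, 0, 0, 0, 0.3, 0, 0, 0, 0, 0, 0, 0.35, 0, 0, 0, 0, 0, 0, 0.45, 0, 0, 0, 0, 0, 0, 0.6, 0, 0, 0, 0, 0, 0, 0.6, 0, 0, 0, 0, 0, 0, 0.6], "squeeze": 20}}

```text
time_s: 2.37
ee_pos: [0.3916, -0.2757, 0.0707]
eef_rot: [1.922, 1.57, -0.699]
force: [1.3, -1.0, 2.4]
grip_width: 0.0606
```

Call:
{"name": "jog_arm", "arguments": {"rows": [0, 0, 0, 0, 0, 0, 0.6, 0, 0, 0, 0, 0, 0, 0.6, 0, 0, 0, 0, 0, 0, 0.6]}}

```text
time_s: 2.62
ee_pos: [0.3916, -0.2757, 0.0706]
eef_rot: [1.966, 1.57, -0.655]
force: [0.8, -0.9, 4.0]
grip_width: 0.0607
```

Call:
{"name": "jog_arm", "arguments": {"rows": [0, 0, 0.003, 0, 0, 0, 0.6, 0, 0, 0.007, 0, 0, 0, 0.6, 0, 0, 0.01, 0, 0, 0, 0.6, 0, 0, 0.01, 0, 0, 0, 0.6, 0, 0, 0.01, 0, 0, 0, 0.6, 0, 0, 0.01, 0, 0, 0, 0.6, 0, 0, 0.01, 0, 0, 0, 0.6, 0, 0, 0, 0, 0, 0, 0.6]}}

```text
time_s: 3.28
ee_pos: [0.3921, -0.2762, 0.1328]
eef_rot: [1.929, 1.568, -0.692]
force: [0.4, -0.7, -2.5]
grip_width: 0.0609
```

```bash
python3 - <<'E'
from h import *
o=ctrl.get_obs();print(o['ee_pos'],o['force'],o['grip_width'])
b,_=grab('side','side2')
cv2.imwrite('pics/c2.png',cv2.resize(b[50:230,200:420],None,fx=2.5,fy=2.5,interpolation=3)[:,:,::-1])
E
```

```text
[ 0.39213435 -0.27619306  0.13281918] [ 0.35595549 -0.68958326 -2.45452084] 0.06091066517435143
```

View pics/c2.png

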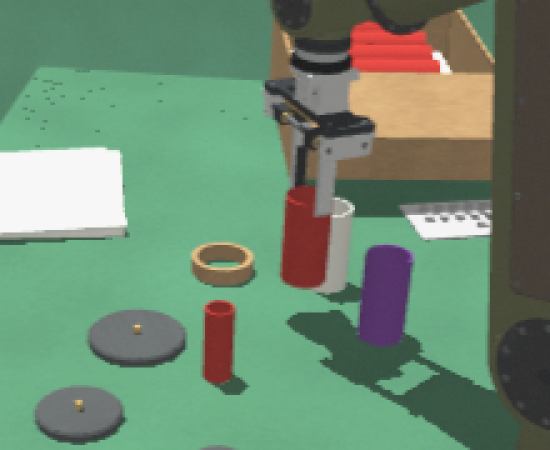

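Call:
{"name": "jog_arm", "arguments": {"rows": [0.015, 0.0068, 0, 0, 0, 0, 0.6, 0.0302, 0.0136, 0, 0, 0, 0, 0.6, 0.0302, 0.0136, 0, 0, 0, 0, 0.6, 0.0302, 0.0136, 0, 0, 0, 0, 0.6, 0.0302, 0.0136, 0, 0, 0, 0, 0.6, 0.0302, 0.0136, 0, 0, 0, 0, 0.6, 0.0302, 0.0136, 0, 0, 0, 0, 0.6, 0.015, 0.0068, 0, 0, 0, 0, 0.6]}}

```text
time_s: 4.0
ee_pos: [0.6048, -0.1783, 0.1292]
eef_rot: [-1.329, 1.57, 2.335]
force: [-1.0, 0.0, -2.2]
grip_width: 0.0607
```

Call:
{"name": "jog_arm", "arguments": {"rows": [0, 0, 0, 0, 0, 0, 0.6, 0, 0, 0, 0, 0, 0, 0.6, 0, 0, 0, 0, 0, 0, 0.6]}}

```text
time_s: 4.25
ee_pos: [0.6019, -0.1806, 0.1298]
eef_rot: [-0.739, 1.569, 2.923]
force: [0.0, 0.1, -3.4]
grip_width: 0.0607
```

```bash
python3 - <<'E'
from h import *
o=ctrl.get_obs();print(o['ee_pos'],o['eef_rot'],o['force'],o['grip_width'])
b,_=grab('side','side3');grab('top','top3')
cv2.imwrite('pics/c3.png',cv2.resize(b[50:270,150:370],None,fx=2.5,fy=2.5,interpolation=3)[:,:,::-1])
E
python3 meas.py 3 | grep red
```

```text
[ 0.6018584  -0.18059453  0.1297864 ] [-0.73907858  1.5694591   2.9227884 ] [ 0.04249769  0.05969759 -3.41209301] 0.0606836494415952
top red px [210. 151.] n 793 ztop 0.088 bbox [0.574 0.178] [0.648 0.249] topfit [0.6114 0.2158] R 0.0166
top red px [142. 189.] n 626 ztop 0.108 bbox [0.495 0.35 ] [0.55  0.438] topfit [0.5193 0.3754] R 0.0232
top red px [346. 202.] n 161 ztop 0.100 bbox [ 0.445 -0.128] [ 0.507 -0.054] topfit [ 0.4855 -0.0901] R 0.0237
top red px [182. 236.] n 829 ztop 0.088 bbox [0.371 0.241] [0.444 0.316] topfit [0.408  0.2788] R 0.0163
side red px [254. 156.] n 623 ztop 0.177 bbox [ 0.572 -0.211] [ 0.629 -0.14 ] topfit [ 0.6012 -0.1779] R 0.0285
side red px [287. 186.] n 333 ztop 0.099 bbox [ 0.471 -0.132] [ 0.504 -0.087] topfit [ 0.4882 -0.1097] R 0.0172
side red px [226. 249.] n 785 ztop 0.089 bbox [0.573 0.1  ] [0.669 0.258] topfit [0.6097 0.2193] R 0.0172
side red px [303. 270.] n 724 ztop 0.089 bbox [0.372 0.179] [0.447 0.321] topfit [0.4073 0.2816] R 0.0162
side red px [250. 285.] n 619 ztop 0.110 bbox [0.495 0.24 ] [0.569 0.405] topfit [0.5182 0.3775] R 0.0233
```

View pics/c3.png

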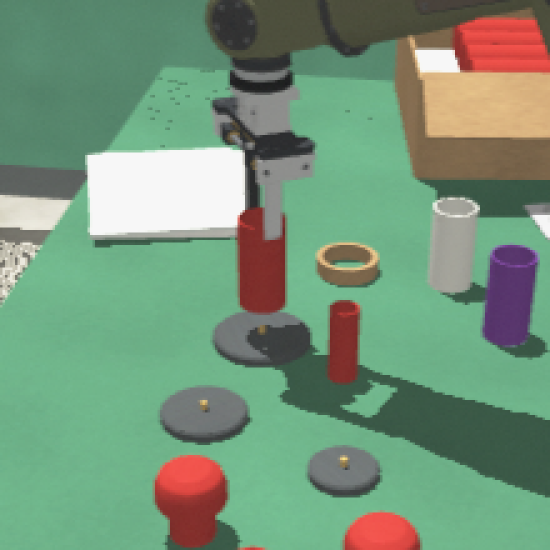

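View pics/top3.png

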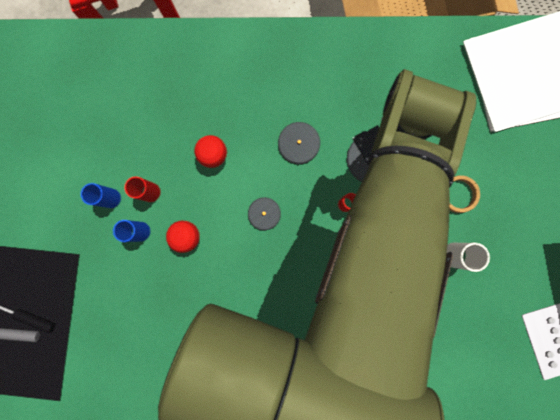

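The wide tube hangs upright over the large foot. In the side picture its bottom is at (252,170) and the stub at (255,181). I'll refine the foot centres with contours before lowering.

```bash
cat > feet.py <<'E'
from h import *
from meas import fitc
ap={'large':(.604,-.1805,.065),'medium':(.6445,.003,.053),'small':(.466,.09,.041)}
def proj(n,p):
    m=ctrl.camera_model(n);T=np.linalg.inv(m['extrinsics']);q=T[:3,:3]@np.array(p)+T[:3,3];q=m['K']@q;return q[:2]/q[2]
for n in('top','side'):
    im=np.load(f'pics/{n}0.npz')['im'];hsv=cv2.cvtColor(im,cv2.COLOR_RGB2HSV).astype(int)
    for nm,(x,y,R) in ap.items():
        c=proj(n,(x,y,.012));S=hsv[...,1]
        dark=((S<95)&(hsv[...,2]>45)).astype(np.uint8)
        dark[(hsv[...,0]>10)&(hsv[...,0]<30)&(S>90)]=1
        k,l,st,cc=cv2.connectedComponentsWithStats(dark)
        v0,u0=int(c[1]),int(c[0]);lab=np.bincount(l[v0-8:v0+8,u0-8:u0+8].ravel(),minlength=k)[1:].argmax()+1
        ct=max(cv2.findContours((l==lab).astype(np.uint8),0,1)[0],key=cv2.contourArea)[:,0]
        hull=cv2.convexHull(ct)[:,0].astype(float)
        w=np.array([plane(n,u,v,.012) for u,v in hull])[:,:2]
        f,r=fitc(w)
        b=(hsv[...,0]>10)&(hsv[...,0]<32)&(S>85)
        vv,uu=np.nonzero(b);s=np.hypot(uu-c[0],vv-c[1])<8
        st_=plane(n,uu[s].mean(),vv[s].mean(),.020 if n=='top' else .0175)[:2]
        print(n,nm,'disc',f.round(4),'r',r.round(4),'stub',st_.round(4),s.sum())
    g=np.load(f'pics/{n}0.npz');
E
python3 feet.py
```

```text
top large disc [ 0.6026 -0.1795] r 0.0648 stub [ 0.6035 -0.1804] 15
top medium disc [0.6419 0.0039] r 0.0528 stub [0.643  0.0039] 15
top small disc [0.4653 0.0894] r 0.0405 stub [0.4655 0.0898] 16
side large disc [ 0.601  -0.1703] r 0.0723 stub [ 0.6029 -0.1819] 6
side medium disc [0.6408 0.0134] r 0.0588 stub [0.6426 0.003 ] 8
side small disc [0.4639 0.0987] r 0.0466 stub [0.4648 0.0911] 11
```

Call:
{"name": "jog_arm", "arguments": {"rows": [0.0005, -0.0005, -0.004, 0, 0, 0, 0.6, 0, 0, -0.007, 0, 0, 0, 0.6, 0, 0, -0.008, 0, 0, 0, 0.6, 0, 0, -0.008, 0, 0, 0, 0.6, 0, 0, -0.007, 0, 0, 0, 0.6, 0, 0, -0.006, 0, 0, 0, 0.6, 0, 0, -0.003, 0, 0, 0, 0.6, 0, 0, 0, 0, 0, 0, 0.6]}}

```text
time_s: 5.02
ee_pos: [0.6028, -0.1808, 0.0864]
eef_rot: [-0.884, 1.569, 2.778]
force: [0.1, -0.8, -2.3]
grip_width: 0.0603
```

Call:
{"name": "jog_arm", "arguments": {"rows": [0, 0, -0.001, 0, 0, 0, 0.6, 0, 0, 0, 0, 0, 0, 0.6, 0, 0, -0.001, 0, 0, 0, 0.6, 0, 0, 0, 0, 0, 0, 0.6]}}

```text
time_s: 5.35
ee_pos: [0.6032, -0.1809, 0.0856]
eef_rot: [2.259, 1.57, -0.362]
force: [-0.1, 0.2, -2.5]
grip_width: 0.0607
```

Call:
{"name": "jog_arm", "arguments": {"rows": [0, 0, -0.001, 0, 0, 0, 0.6, 0, 0, 0, 0, 0, 0, 0.6, 0, 0, -0.001, 0, 0, 0, 0.6, 0, 0, 0, 0, 0, 0, 0.6]}}

```text
time_s: 5.68
ee_pos: [0.6031, -0.1809, 0.0833]
eef_rot: [-0.88, 1.571, 2.782]
force: [-0.0, 0.3, -3.5]
grip_width: 0.0605
```

Call:
{"name": "jog_arm", "arguments": {"rows": [0, 0, -0.001, 0, 0, 0, 0.6, 0, 0, 0, 0, 0, 0, 0.6, 0, 0, 0, 0, 0, 0, 0.6]}}

```text
time_s: 5.93
ee_pos: [0.6032, -0.1809, 0.0828]
eef_rot: [2.317, 1.57, -0.304]
force: [-0.8, 0.9, 0.3]
grip_width: 0.0605
```

```bash
python3 - <<'E'
from h import *
b,_=grab('side','side4')
cv2.imwrite('pics/c4.png',cv2.resize(b[100:240,190:330],None,fx=4,fy=4,interpolation=3)[:,:,::-1])
print(ctrl.get_obs()['force'])
E
```

```text
[-1.24075691  0.06863089  1.67369978]
```

View pics/c4.png

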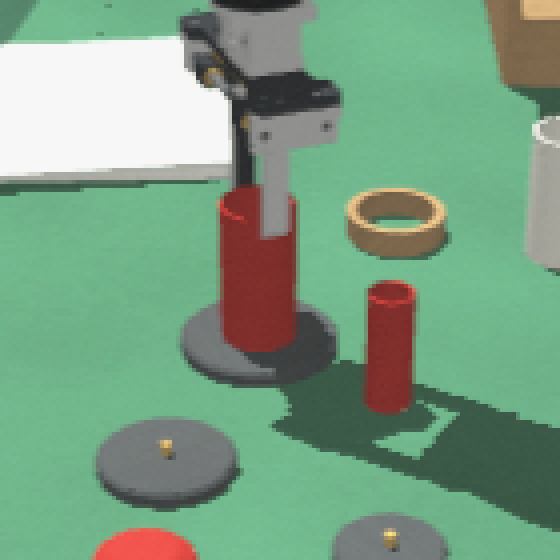

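The force changed from −3 to about +1 N, so the tube is on the foot. I'll open slowly.

Call:
{"name": "jog_arm", "arguments": {"rows": [0, 0, 0, 0, 0, 0, 0.33, 0, 0, 0, 0, 0, 0, 0.3, 0, 0, 0, 0, 0, 0, 0.25, 0, 0, 0, 0, 0, 0, 0.15, 0, 0, 0, 0, 0, 0, 0.05, 0, 0, 0, 0, 0, 0, 0, 0, 0, 0, 0, 0, 0, 0]}}

```text
time_s: 6.57
ee_pos: [0.6031, -0.1809, 0.0824]
eef_rot: [-1.211, 1.571, 2.451]
force: [0.0, -0.8, -0.0]
grip_width: 0.0927
```

Call:
{"name": "jog_arm", "arguments": {"rows": [0, 0, 0.005, 0, 0, 0, 0, 0, 0, 0.01, 0, 0, 0, 0, 0, 0, 0.02, 0, 0, 0, 0, 0, 0, 0.02, 0, 0, 0, 0, 0, 0, 0.02, 0, 0, 0, 0, 0, 0, 0.02, 0, 0, 0, 0, 0, 0, 0.02, 0, 0, 0, 0, 0, 0, 0, 0, 0, 0, 0]}}

```text
time_s: 7.23
ee_pos: [0.6045, -0.1813, 0.2029]
eef_rot: [2.277, 1.564, -0.344]
force: [-0.1, 0.4, 1.2]
grip_width: 0.0943
```

Call:
{"name": "jog_arm", "arguments": {"rows": [-0.003, 0.018, 0, 0, 0, 6.5, 0, -0.0055, 0.0372, 0, 0, 0, 6.5, 0, -0.0055, 0.0372, 0, 0, 0, 6.5, 0, -0.0055, 0.0372, 0, 0, 0, 6.5, 0, -0.0055, 0.0372, 0, 0, 0, 6.5, 0, -0.0055, 0.0372, 0, 0, 0, 6.5, 0, -0.0055, 0.0372, 0, 0, 0, 6.5, 0, -0.0055, 0.0372, 0, 0, 0, 6.5, 0]}}

```text
time_s: 7.9
ee_pos: [0.5609, 0.0992, 0.1976]
eef_rot: [1.884, 1.571, 0.176]
force: [1.2, -0.0, 0.0]
grip_width: 0.0937
```

Call:
{"name": "jog_arm", "arguments": {"rows": [-0.0055, 0.0372, 0, 0, 0, 6.5, 0, -0.0055, 0.0372, 0, 0, 0, 6.5, 0, -0.0055, 0.0372, 0, 0, 0, 6.5, 0, -0.0055, 0.0372, 0, 0, 0, 6.5, 0, -0.0055, 0.0372, 0, 0, 0, 6.5, 0, -0.0055, 0.0372, 0, 0, 0, 6.5, 0, -0.0055, 0.0372, 0, 0, 0, 6.5, 0, -0.003, 0.018, 0, 0, 0, 6.5, 0]}}

```text
time_s: 8.57
ee_pos: [0.5186, 0.3795, 0.1971]
eef_rot: [-3.003, 1.57, 2.482]
force: [0.1, -0.8, 0.3]
grip_width: 0.0936
```

Call:
{"name": "jog_arm", "arguments": {"rows": [0, 0, 0, 0, 0, 0, 0, 0, 0, 0, 0, 0, 0, 0, 0, 0, 0, 0, 0, 0, 0]}}

```text
time_s: 8.82
ee_pos: [0.5203, 0.375, 0.1974]
eef_rot: [-1.039, 1.57, -1.848]
force: [0.8, -0.4, -0.4]
grip_width: 0.0938
```

```bash
python3 - <<'E'
from h import *
from scipy.spatial.transform import Rotation as R
o=ctrl.get_obs();M=R.from_euler('xyz',o['eef_rot']).as_matrix();j=M[:,1]
print(o['ee_pos'],M[:,0].round(3),np.degrees(np.arctan2(j[1],j[0])),o['force'],o['qpos'].round(2))
grab('side','side5');grab('top','top5')
a=np.load('pics/side5.npz')['im'];b=np.load('pics/top5.npz')['im']
cv2.imwrite('pics/c5.png',np.hstack([cv2.resize(a[100:360,180:380],None,fx=2,fy=2,interpolation=3),cv2.resize(b[100:300,310:500],(380,520),interpolation=3)])[:,:,::-1])
E
python3 meas.py 5 | grep red
```

```text
[0.52031991 0.37498522 0.19741087] [-0. -0. -1.] 43.63421872764823 [ 0.80477096 -0.4029438  -0.4279037 ] [ 0.57  0.49  1.19 -0.    1.46 -0.19]
top red px [210. 151.] n 792 ztop 0.088 bbox [0.574 0.179] [0.648 0.25 ] topfit [0.6107 0.2154] R 0.0163
top red px [379. 151.] n 797 ztop 0.131 bbox [ 0.573 -0.211] [ 0.664 -0.15 ] topfit [ 0.604  -0.1805] R 0.0292
top red px [144. 189.] n 532 ztop 0.109 bbox [0.484 0.307] [0.542 0.399] topfit [0.5195 0.354 ] R 0.0283
top red px [349. 202.] n 226 ztop 0.100 bbox [ 0.47 -0.13] [ 0.507 -0.094] topfit [ 0.4893 -0.1122] R 0.0172
top red px [182. 236.] n 823 ztop 0.088 bbox [0.371 0.241] [0.444 0.315] topfit [0.4084 0.2784] R 0.0161
side red px [287. 194.] n 154 ztop 0.069 bbox [ 0.451 -0.106] [0.503 0.355] topfit [1.3179 0.1676] R 0.8866
side red px [226. 250.] n 712 ztop 0.087 bbox [0.574 0.098] [0.669 0.256] topfit [0.609  0.2193] R 0.0193
side red px [303. 270.] n 734 ztop 0.089 bbox [0.372 0.18 ] [0.447 0.32 ] topfit [0.4072 0.2828] R 0.0166
side red px [250. 285.] n 619 ztop 0.110 bbox [0.495 0.241] [0.57  0.405] topfit [0.5179 0.3776] R 0.0232
```

View pics/c5.png

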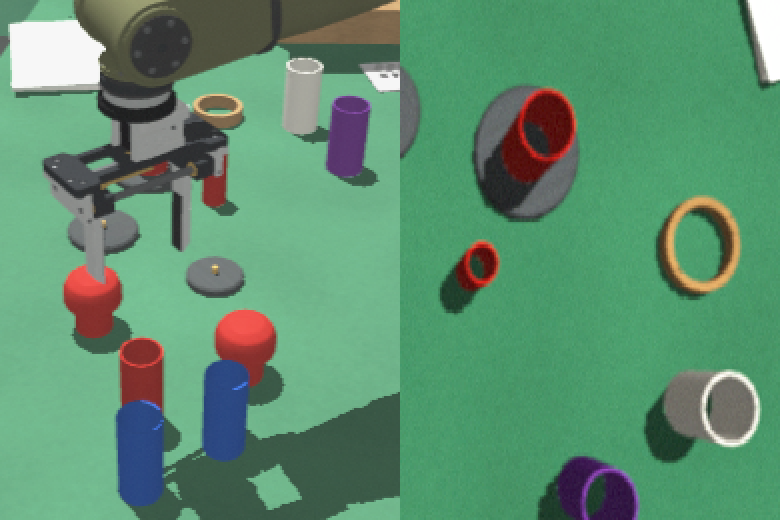

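The wide tube stands at (0.604, −0.1805) with its top at z 0.131, in line with the stub seen by the same camera. I'll go down on the middle tube now.

Call:
{"name": "jog_arm", "arguments": {"rows": [-0.001, 0, -0.012, 0, 0, 0, 0, -0.001, 0, -0.02, 0, 0, 0, 0, 0, 0, -0.02, 0, 0, 0, 0, 0, 0, -0.02, 0, 0, 0, 0, 0, 0, -0.02, 0, 0, 0, 0, 0, 0, -0.02, 0, 0, 0, 0, 0, 0, -0.015, 0, 0, 0, 0, 0, 0, -0.007, 0, 0, 0, 0]}}

```text
time_s: 9.58
ee_pos: [0.5178, 0.3744, 0.0615]
eef_rot: [-1.747, 1.568, -2.555]
force: [-0.4, 0.1, -0.4]
grip_width: 0.0942
```

Call:
{"name": "jog_arm", "arguments": {"rows": [0, 0, 0, 0, 0, 0, 0, 0, 0, 0, 0, 0, 0, 0, 0, 0, 0, 0, 0, 0, 0]}}

```text
time_s: 9.83
ee_pos: [0.5188, 0.376, 0.0649]
eef_rot: [1.391, 1.569, 0.584]
force: [0.4, -0.3, 0.4]
grip_width: 0.094
```

```bash
python3 - <<'E'
from h import *
print(ctrl.get_obs()['ee_pos'])
grab('side','side6');grab('top','top6')
a=np.load('pics/side6.npz')['im'];b=np.load('pics/top6.npz')['im']
cv2.imwrite('pics/c6.png',np.hstack([cv2.resize(a[180:360,180:340],None,fx=2.5,fy=2.5,interpolation=3),cv2.resize(b[120:300,70:230],None,fx=2.4,fy=2.5,interpolation=3)])[:,:,::-1])
E
```

```text
[0.51879014 0.37595753 0.06485268]
```

View pics/c6.png

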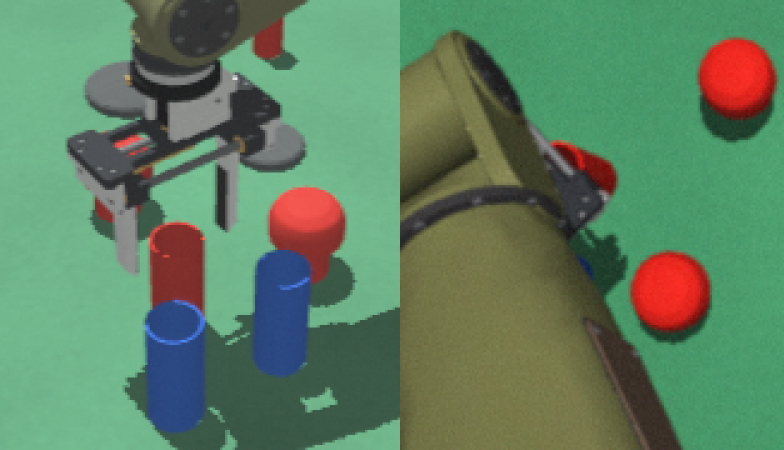

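```bash
python3 - <<'E'
from h import *
d=np.load('pics/side6.npz');P=cloud('side',d['d']);hsv=cv2.cvtColor(d['im'],cv2.COLOR_RGB2HSV)
for nm,(u0,u1,v0,v1) in {'L':(222,236,265,292),'R':(264,278,240,275)}.items():
    q=P[v0:v1,u0:u1].reshape(-1,3);s=hsv[v0:v1,u0:u1,1].ravel()
    q=q[(s<90)&(q[:,2]>.05)&(q[:,2]<.11)];print(nm,len(q),q.min(0).round(3),q.max(0).round(3),q[q[:,2]<q[:,2].min()+.008].mean(0).round(3))
E
```

```text
L 14 [0.546 0.41  0.102] [0.565 0.421 0.11 ] [0.551 0.417 0.107]
R 23 [0.47  0.338 0.099] [0.487 0.351 0.11 ] [0.48  0.345 0.104]
```

The depth points put the fingers at about (0.551, 0.417) and (0.48, 0.345), on either side of the tube axis. I'll close and lift.

Call:
{"name": "jog_arm", "arguments": {"rows": [0, 0, 0, 0, 0, 0, 0.2, 0, 0, 0, 0, 0, 0, 0.35, 0, 0, 0, 0, 0, 0, 0.42, 0, 0, 0, 0, 0, 0, 0.47, 0, 0, 0, 0, 0, 0, 0.52, 0, 0, 0, 0, 0, 0, 0.7, 0, 0, 0, 0, 0, 0, 0.7, 0, 0, 0, 0, 0, 0, 0.7], "squeeze": 20}}

```text
time_s: 10.6
ee_pos: [0.5182, 0.376, 0.0635]
eef_rot: [1.643, 1.571, 0.837]
force: [0.3, 0.5, -0.4]
grip_width: 0.0503
```

Call:
{"name": "jog_arm", "arguments": {"rows": [0, 0, 0, 0, 0, 0, 0.7, 0, 0, 0, 0, 0, 0, 0.7, 0, 0, 0, 0, 0, 0, 0.7]}}

```text
time_s: 10.85
ee_pos: [0.5181, 0.3759, 0.0635]
eef_rot: [1.488, 1.571, 0.682]
force: [-0.4, 0.8, -0.2]
grip_width: 0.0499
```

Call:
{"name": "jog_arm", "arguments": {"rows": [0, 0, 0.003, 0, 0, 0, 0.7, 0, 0, 0.007, 0, 0, 0, 0.7, 0, 0, 0.015, 0, 0, 0, 0.7, 0, 0, 0.025, 0, 0, 0, 0.7, 0, 0, 0.025, 0, 0, 0, 0.7, 0, 0, 0.025, 0, 0, 0, 0.7, 0, 0, 0.02, 0, 0, 0, 0.7, 0, 0, 0, 0, 0, 0, 0.7]}}

```text
time_s: 11.52
ee_pos: [0.5193, 0.3767, 0.1886]
eef_rot: [1.373, 1.564, 0.567]
force: [-0.9, -0.2, -0.6]
grip_width: 0.05
```

Call:
{"name": "jog_arm", "arguments": {"rows": [0, 0, 0, 0, 0, 0, 0.7, 0, 0, 0, 0, 0, 0, 0.7]}}

```text
time_s: 11.68
ee_pos: [0.5176, 0.3756, 0.182]
eef_rot: [-1.753, 1.569, -2.559]
force: [-0.2, 0.1, -2.1]
grip_width: 0.05
```

Call:
{"name": "jog_arm", "arguments": {"rows": [0.0057, -0.0169, 0, 0, 0, 0, 0.7, 0.0114, -0.0339, 0, 0, 0, 0, 0.7, 0.0114, -0.0339, 0, 0, 0, 0, 0.7, 0.0114, -0.0339, 0, 0, 0, 0, 0.7, 0.0114, -0.0339, 0, 0, 0, 0, 0.7, 0.0114, -0.0339, 0, 0, 0, 0, 0.7]}}

```text
time_s: 12.18
ee_pos: [0.5804, 0.1877, 0.1816]
eef_rot: [-2.09, 1.568, -2.895]
force: [0.4, 0.3, -1.8]
grip_width: 0.0498
```

Call:
{"name": "jog_arm", "arguments": {"rows": [0.0114, -0.0339, 0, 0, 0, 0, 0.7, 0.0114, -0.0339, 0, 0, 0, 0, 0.7, 0.0114, -0.0339, 0, 0, 0, 0, 0.7, 0.0114, -0.0339, 0, 0, 0, 0, 0.7, 0.0114, -0.0339, 0, 0, 0, 0, 0.7, 0.0057, -0.0169, 0, 0, 0, 0, 0.7]}}

```text
time_s: 12.68
ee_pos: [0.6435, -0.0007, 0.1813]
eef_rot: [-2.175, 1.568, -2.984]
force: [-0.2, -0.8, -1.9]
grip_width: 0.0499
```

Call:
{"name": "jog_arm", "arguments": {"rows": [0, 0, 0, 0, 0, 0, 0.7, 0, 0, 0, 0, 0, 0, 0.7, 0, 0, 0, 0, 0, 0, 0.7, 0, 0, 0, 0, 0, 0, 0.7]}}

```text
time_s: 13.02
ee_pos: [0.6431, 0.0044, 0.1829]
eef_rot: [-2.546, 1.57, 2.933]
force: [-0.1, -0.5, -1.4]
grip_width: 0.0498
```

Call:
{"name": "jog_arm", "arguments": {"rows": [0, -0.001, -0.008, 0, 0, 0, 0.7, 0, 0, -0.016, 0, 0, 0, 0.7, 0, 0, -0.018, 0, 0, 0, 0.7, 0, 0, -0.018, 0, 0, 0, 0.7, 0, 0, -0.016, 0, 0, 0, 0.7, 0, 0, -0.012, 0, 0, 0, 0.7, 0, 0, -0.008, 0, 0, 0, 0.7, 0, 0, -0.005, 0, 0, 0, 0.7]}}

```text
time_s: 13.68
ee_pos: [0.6432, 0.0025, 0.0813]
eef_rot: [-2.395, 1.57, 3.082]
force: [-0.0, -0.1, -2.1]
grip_width: 0.0501
```

Call:
{"name": "jog_arm", "arguments": {"rows": [0, 0, 0, 0, 0, 0, 0.7, 0, 0, 0, 0, 0, 0, 0.7, 0, 0, 0, 0, 0, 0, 0.7]}}

```text
time_s: 13.93
ee_pos: [0.644, 0.0021, 0.0834]
eef_rot: [0.743, 1.569, -0.063]
force: [0.4, -0.1, -2.2]
grip_width: 0.0496
```

```bash
python3 - <<'E'
from h import *
b,_=grab('side','side7');print(ctrl.get_obs()['ee_pos'])
cv2.imwrite('pics/c7.png',cv2.resize(b[100:260,170:330],None,fx=3.5,fy=3.5,interpolation=3)[:,:,::-1])
E
cp pics/side7.npz pics/side_7.npz; python3 - <<'E'
import sys; sys.path.insert(0,'.')
E
cp pics/top5.npz pics/top7.npz; python3 meas.py 7 | grep 'side red'
```

```text
[0.64393629 0.00209283 0.08334938]
side red px [254. 168.] n 636 ztop 0.130 bbox [ 0.573 -0.215] [0.631 0.003] topfit [ 0.571  -0.0949] R 0.0774
side red px [287. 186.] n 335 ztop 0.099 bbox [ 0.47  -0.133] [ 0.506 -0.087] topfit [ 0.4876 -0.1098] R 0.0178
side red px [230. 195.] n 569 ztop 0.129 bbox [ 0.619 -0.027] [0.666 0.033] topfit [0.6424 0.0026] R 0.0230
side red px [226. 249.] n 799 ztop 0.089 bbox [0.572 0.083] [0.669 0.257] topfit [0.6096 0.2186] R 0.0167
side red px [303. 270.] n 730 ztop 0.089 bbox [0.372 0.179] [0.447 0.319] topfit [0.4068 0.2819] R 0.0171
```

View pics/c7.png

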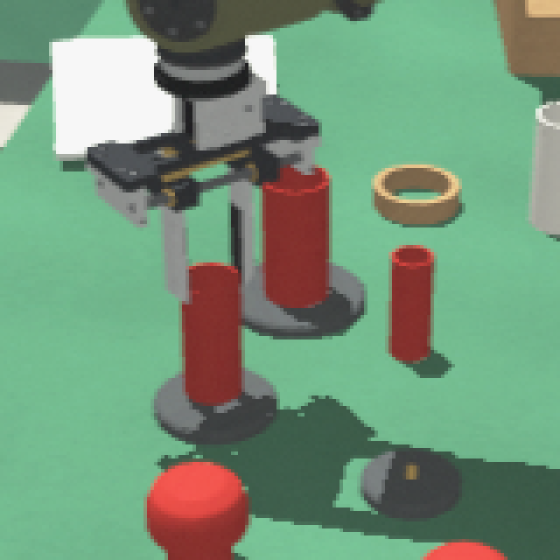

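The middle tube hangs upright just above the medium foot. I'll nudge y by +1.5 mm and lower to contact.

Call:
{"name": "jog_arm", "arguments": {"rows": [0, 0.0015, -0.002, 0, 0, 0, 0.7, 0, 0, -0.001, 0, 0, 0, 0.7, 0, 0, -0.001, 0, 0, 0, 0.7, 0, 0, 0, 0, 0, 0, 0.7, 0, 0, 0, 0, 0, 0, 0.7]}}

```text
time_s: 14.4
ee_pos: [0.6435, 0.0036, 0.0784]
eef_rot: [-2.387, 1.571, 3.09]
force: [-0.3, 0.2, -1.5]
grip_width: 0.0504
```

Call:
{"name": "jog_arm", "arguments": {"rows": [0, 0, -0.001, 0, 0, 0, 0.7, 0, 0, 0, 0, 0, 0, 0.7, 0, 0, -0.001, 0, 0, 0, 0.7, 0, 0, 0, 0, 0, 0, 0.7]}}

```text
time_s: 14.73
ee_pos: [0.6434, 0.0036, 0.0763]
eef_rot: [-2.409, 1.571, 3.069]
force: [0.5, -0.4, -1.6]
grip_width: 0.0501
```

Call:
{"name": "jog_arm", "arguments": {"rows": [0, 0, -0.0005, 0, 0, 0, 0.7, 0, 0, 0, 0, 0, 0, 0.7, 0, 0, 0, 0, 0, 0, 0.7]}}

```text
time_s: 14.98
ee_pos: [0.6435, 0.0036, 0.0759]
eef_rot: [-1.784, 1.571, -2.59]
force: [0.1, 0.3, -2.4]
grip_width: 0.05
```

Call:
{"name": "jog_arm", "arguments": {"rows": [0, 0, -0.0007, 0, 0, 0, 0.7, 0, 0, 0, 0, 0, 0, 0.7, 0, 0, 0, 0, 0, 0, 0.7]}}

```text
time_s: 15.23
ee_pos: [0.6436, 0.0036, 0.0754]
eef_rot: [0.672, 1.57, -0.134]
force: [0.5, 0.4, -0.1]
grip_width: 0.05
```

Call:
{"name": "jog_arm", "arguments": {"rows": [0, 0, -0.0003, 0, 0, 0, 0.7, 0, 0, 0, 0, 0, 0, 0.7, 0, 0, 0, 0, 0, 0, 0.7]}}

```text
time_s: 15.48
ee_pos: [0.6438, 0.0036, 0.0754]
eef_rot: [0.725, 1.57, -0.081]
force: [-0.6, 0.4, 4.2]
grip_width: 0.0502
```

Call:
{"name": "jog_arm", "arguments": {"rows": [0, 0, 0, 0, 0, 0, 0.46, 0, 0, 0, 0, 0, 0, 0.44, 0, 0, 0, 0, 0, 0, 0.4, 0, 0, 0, 0, 0, 0, 0.3, 0, 0, 0, 0, 0, 0, 0.15, 0, 0, 0, 0, 0, 0, 0, 0, 0, 0, 0, 0, 0, 0, 0, 0, 0, 0, 0, 0, 0]}}

```text
time_s: 16.15
ee_pos: [0.6435, 0.0036, 0.0749]
eef_rot: [-1.864, 1.571, -2.67]
force: [-0.1, -0.3, -0.8]
grip_width: 0.0865
```

Call:
{"name": "jog_arm", "arguments": {"rows": [0, 0, 0.005, 0, 0, 0, 0, 0, 0, 0.01, 0, 0, 0, 0, 0, 0, 0.02, 0, 0, 0, 0, 0, 0, 0.025, 0, 0, 0, 0, 0, 0, 0.025, 0, 0, 0, 0, 0, 0, 0.025, 0, 0, 0, 0, 0, 0, 0.01, 0, 0, 0, 0, 0, 0, 0, 0, 0, 0, 0]}}

```text
time_s: 16.82
ee_pos: [0.6445, 0.0036, 0.1982]
eef_rot: [0.758, 1.566, -0.048]
force: [-0.1, -0.0, 0.1]
grip_width: 0.0942
```

Call:
{"name": "jog_arm", "arguments": {"rows": [-0.011, -0.0083, 0, 0, 0, 0, 0, -0.0222, -0.0166, 0, 0, 0, 0, 0, -0.0222, -0.0166, 0, 0, 0, 0, 0, -0.0222, -0.0166, 0, 0, 0, 0, 0, -0.0222, -0.0166, 0, 0, 0, 0, 0, -0.0222, -0.0166, 0, 0, 0, 0, 0, -0.0222, -0.0166, 0, 0, 0, 0, 0, -0.011, -0.0083, 0, 0, 0, 0, 0]}}

```text
time_s: 17.48
ee_pos: [0.486, -0.1137, 0.1937]
eef_rot: [-2.488, 1.569, 2.988]
force: [0.4, -0.0, -0.3]
grip_width: 0.0939
```

Call:
{"name": "jog_arm", "arguments": {"rows": [0, 0, 0, 0, 0, 0, 0, 0, 0, 0, 0, 0, 0, 0, 0, 0, 0, 0, 0, 0, 0, 0, 0, 0, 0, 0, 0, 0]}}

```text
time_s: 17.82
ee_pos: [0.489, -0.1119, 0.1945]
eef_rot: [-2.895, 1.57, 2.583]
force: [-0.8, 0.4, 0.4]
grip_width: 0.0941
```

```bash
python3 - <<'E'
from h import *
print(ctrl.get_obs()['ee_pos'])
a,_=grab('side','side8');b,_=grab('top','top8')
cv2.imwrite('pics/c8.png',np.hstack([cv2.resize(a[80:290,170:380],None,fx=1.9,fy=1.9,interpolation=3),cv2.resize(b[80:290,240:450],None,fx=1.9,fy=1.9,interpolation=3)])[:,:,::-1])
E
python3 meas.py 8 | grep red
```

```text
[ 0.48897438 -0.11191154  0.19451264]
top red px [299. 135.] n 490 ztop 0.122 bbox [ 0.619 -0.022] [0.687 0.028] topfit [0.6444 0.0039] R 0.0233
top red px [210. 151.] n 795 ztop 0.088 bbox [0.574 0.178] [0.648 0.25 ] topfit [0.6113 0.215 ] R 0.0164
top red px [385. 140.] n 183 ztop 0.132 bbox [ 0.534 -0.211] [ 0.662 -0.083] topfit [ 0.5604 -0.1595] R 0.0737
top red px [182. 236.] n 825 ztop 0.088 bbox [0.371 0.241] [0.444 0.315] topfit [0.408  0.2778] R 0.0165
side red px [254. 166.] n 681 ztop 0.130 bbox [ 0.574 -0.216] [ 0.632 -0.144] topfit [ 0.6026 -0.1786] R 0.0291
side red px [287. 186.] n 336 ztop 0.099 bbox [ 0.471 -0.135] [ 0.505 -0.09 ] topfit [ 0.4881 -0.1118] R 0.0182
side red px [230. 197.] n 596 ztop 0.121 bbox [ 0.619 -0.023] [0.666 0.036] topfit [0.6427 0.0059] R 0.0233
side red px [226. 249.] n 787 ztop 0.089 bbox [0.574 0.102] [0.669 0.258] topfit [0.6096 0.2187] R 0.0170
side red px [303. 270.] n 728 ztop 0.089 bbox [0.372 0.179] [0.447 0.322] topfit [0.4066 0.282 ] R 0.0162
```

View pics/c8.png

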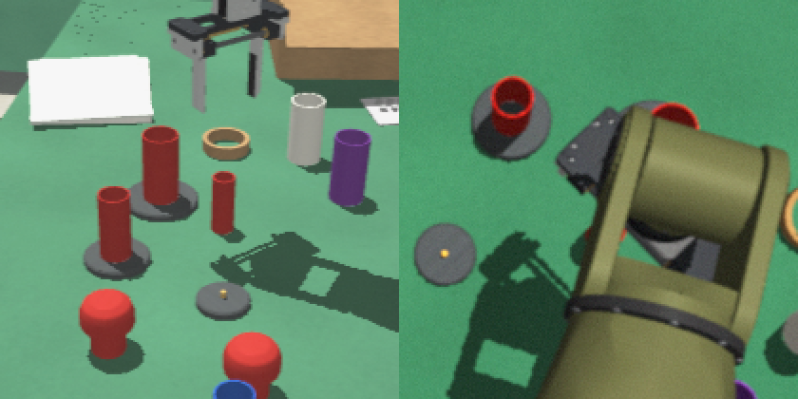

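The middle tube is centred, at (0.6444, 0.0039) against its stub at (0.6443, 0.0033), with its top at 0.122. I'll go down on the narrow tube.

Call:
{"name": "jog_arm", "arguments": {"rows": [-0.0005, -0.0005, -0.012, 0, 0, 0, 0, 0, 0, -0.02, 0, 0, 0, 0, 0, 0, -0.022, 0, 0, 0, 0, 0, 0, -0.022, 0, 0, 0, 0, 0, 0, -0.022, 0, 0, 0, 0, 0, 0, -0.02, 0, 0, 0, 0, 0, 0, -0.015, 0, 0, 0, 0, 0, 0, -0.007, 0, 0, 0, 0]}}

```text
time_s: 18.58
ee_pos: [0.4872, -0.1125, 0.0528]
eef_rot: [-2.646, 1.568, 2.832]
force: [-0.5, 0.7, -0.4]
grip_width: 0.0941
```

Call:
{"name": "jog_arm", "arguments": {"rows": [0, 0, 0, 0, 0, 0, 0.1, 0, 0, 0, 0, 0, 0, 0.2, 0, 0, 0, 0, 0, 0, 0.3, 0, 0, 0, 0, 0, 0, 0.4]}}

```text
time_s: 18.92
ee_pos: [0.4884, -0.1132, 0.0559]
eef_rot: [0.506, 1.569, -0.3]
force: [0.7, -0.4, -0.3]
grip_width: 0.0708
```

```bash
python3 - <<'E'
from h import *
print(ctrl.get_obs()['ee_pos'])
a,_=grab('side','side9')
cv2.imwrite('pics/c9.png',cv2.resize(a[100:240,210:370],None,fx=3,fy=3,interpolation=3)[:,:,::-1])
E
```

```text
[ 0.48841739 -0.11319731  0.05592917]
```

View pics/c9.png

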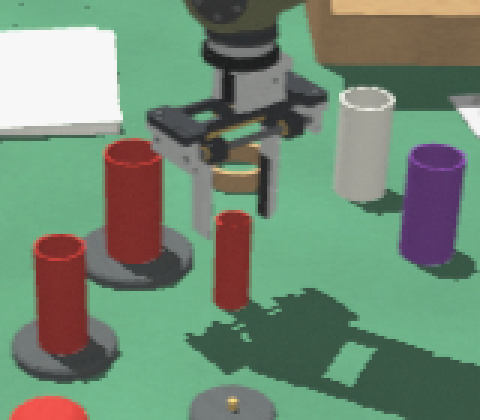

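The fingers are either side of the narrow tube at crop (233,215). I'll close.

Call:
{"name": "jog_arm", "arguments": {"rows": [0, 0, 0, 0, 0, 0, 0.48, 0, 0, 0, 0, 0, 0, 0.54, 0, 0, 0, 0, 0, 0, 0.58, 0, 0, 0, 0, 0, 0, 0.62, 0, 0, 0, 0, 0, 0, 0.66, 0, 0, 0, 0, 0, 0, 0.8, 0, 0, 0, 0, 0, 0, 0.8, 0, 0, 0, 0, 0, 0, 0.8], "squeeze": 15}}

```text
time_s: 19.63
ee_pos: [0.4879, -0.1131, 0.055]
eef_rot: [0.601, 1.571, -0.205]
force: [-0.2, 0.2, 0.9]
grip_width: 0.0371
```

Call:
{"name": "jog_arm", "arguments": {"rows": [0, 0, 0, 0, 0, 0, 0.8, 0, 0, 0, 0, 0, 0, 0.8, 0, 0, 0, 0, 0, 0, 0.8]}}

```text
time_s: 19.88
ee_pos: [0.4879, -0.1131, 0.055]
eef_rot: [0.571, 1.571, -0.235]
force: [0.3, 0.3, 1.6]
grip_width: 0.0371
```

Call:
{"name": "jog_arm", "arguments": {"rows": [0, 0, 0.003, 0, 0, 0, 0.8, 0, 0, 0.007, 0, 0, 0, 0.8, 0, 0, 0.012, 0, 0, 0, 0.8, 0, 0, 0.015, 0, 0, 0, 0.8, 0, 0, 0.015, 0, 0, 0, 0.8, 0, 0, 0.008, 0, 0, 0, 0.8, 0, 0, 0, 0, 0, 0, 0.8, 0, 0, 0, 0, 0, 0, 0.8]}}

```text
time_s: 20.55
ee_pos: [0.4878, -0.1131, 0.1149]
eef_rot: [0.497, 1.571, -0.309]
force: [-0.4, 0.1, -1.3]
grip_width: 0.0373
```

Call:
{"name": "jog_arm", "arguments": {"rows": [-0.0016, 0.0144, 0, 0, 0, 0, 0.8, -0.0033, 0.029, 0, 0, 0, 0, 0.8, -0.0033, 0.029, 0, 0, 0, 0, 0.8, -0.0033, 0.029, 0, 0, 0, 0, 0.8, -0.0033, 0.029, 0, 0, 0, 0, 0.8, -0.0033, 0.029, 0, 0, 0, 0, 0.8, -0.0033, 0.029, 0, 0, 0, 0, 0.8, -0.0016, 0.0144, 0, 0, 0, 0, 0.8]}}

```text
time_s: 21.22
ee_pos: [0.4637, 0.0921, 0.114]
eef_rot: [-2.412, 1.569, 3.066]
force: [1.2, 0.1, -1.5]
grip_width: 0.0372
```

Call:
{"name": "jog_arm", "arguments": {"rows": [0, 0, 0, 0, 0, 0, 0.8, 0, 0, -0.01, 0, 0, 0, 0.8, 0, 0, -0.012, 0, 0, 0, 0.8, 0, 0, -0.012, 0, 0, 0, 0.8, 0, 0, -0.006, 0, 0, 0, 0.8, 0, 0, 0, 0, 0, 0, 0.8, 0, 0, 0, 0, 0, 0, 0.8, 0, 0, 0, 0, 0, 0, 0.8]}}

```text
time_s: 21.88
ee_pos: [0.4651, 0.0893, 0.0752]
eef_rot: [0.841, 1.57, 0.034]
force: [-0.2, -0.3, -0.7]
grip_width: 0.0372
```

```bash
python3 - <<'E'
from h import *
print(ctrl.get_obs()['ee_pos'])
a,_=grab('side','side10');grab('top','top10')
cv2.imwrite('pics/c10.png',cv2.resize(a[130:290,200:360],None,fx=3.5,fy=3.5,interpolation=3)[:,:,::-1])
E
python3 meas.py 10 | grep red
```

```text
[0.46510127 0.08933625 0.07524749]
top red px [299. 135.] n 489 ztop 0.121 bbox [ 0.62  -0.022] [0.687 0.028] topfit [0.6445 0.0039] R 0.0233
top red px [210. 151.] n 795 ztop 0.088 bbox [0.574 0.178] [0.648 0.249] topfit [0.6105 0.215 ] R 0.0163
top red px [379. 151.] n 800 ztop 0.131 bbox [ 0.573 -0.211] [ 0.663 -0.149] topfit [ 0.604  -0.1805] R 0.0292
top red px [182. 236.] n 822 ztop 0.088 bbox [0.371 0.241] [0.444 0.315] topfit [0.4083 0.2787] R 0.0164
side red px [253. 165.] n 543 ztop 0.131 bbox [ 0.574 -0.216] [ 0.632 -0.143] topfit [ 0.6017 -0.1792] R 0.0291
side red px [230. 197.] n 598 ztop 0.121 bbox [ 0.619 -0.206] [0.714 0.034] topfit [0.6428 0.0064] R 0.0232
side red px [288. 219.] n 400 ztop 0.119 bbox [0.447 0.07 ] [0.482 0.114] topfit [0.4634 0.0907] R 0.0171
side red px [226. 249.] n 787 ztop 0.089 bbox [0.573 0.099] [0.67  0.256] topfit [0.6094 0.2188] R 0.0170
side red px [303. 270.] n 742 ztop 0.089 bbox [0.371 0.158] [0.452 0.321] topfit [0.4072 0.2821] R 0.0170
```

View pics/c10.png

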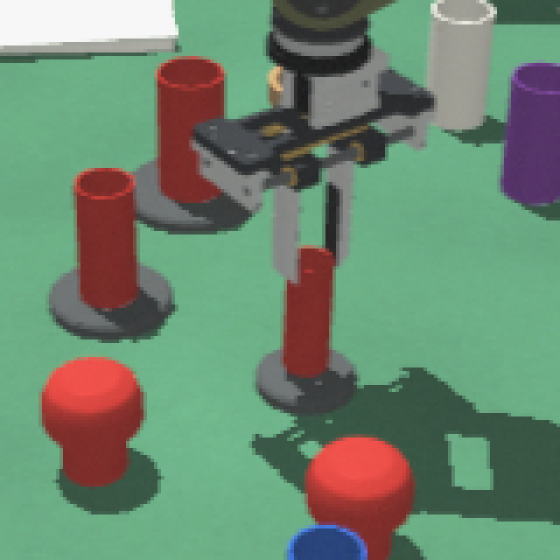

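Call:
{"name": "jog_arm", "arguments": {"rows": [0.0005, 0.0005, -0.003, 0, 0, 0, 0.8, 0, 0, -0.003, 0, 0, 0, 0.8, 0, 0, 0, 0, 0, 0, 0.8, 0, 0, -0.001, 0, 0, 0, 0.8, 0, 0, 0, 0, 0, 0, 0.8, 0, 0, 0, 0, 0, 0, 0.8]}}

```text
time_s: 22.48
ee_pos: [0.4653, 0.0902, 0.0679]
eef_rot: [-1.182, 1.571, -1.988]
force: [-0.5, 0.8, -0.6]
grip_width: 0.0373
```

Call:
{"name": "jog_arm", "arguments": {"rows": [0, 0, -0.0007, 0, 0, 0, 0.8, 0, 0, 0, 0, 0, 0, 0.8, 0, 0, 0, 0, 0, 0, 0.8]}}

```text
time_s: 22.73
ee_pos: [0.4653, 0.0902, 0.0673]
eef_rot: [0.641, 1.571, -0.165]
force: [0.0, 0.1, -0.9]
grip_width: 0.0372
```

Call:
{"name": "jog_arm", "arguments": {"rows": [0, 0, -0.0006, 0, 0, 0, 0.8, 0, 0, 0, 0, 0, 0, 0.8, 0, 0, 0, 0, 0, 0, 0.8]}}

```text
time_s: 22.98
ee_pos: [0.4656, 0.0902, 0.0669]
eef_rot: [0.888, 1.57, 0.082]
force: [-0.6, 0.3, 2.9]
grip_width: 0.0373
```

Contact at +2.9 N. I'll release and rise.

Call:
{"name": "jog_arm", "arguments": {"rows": [0, 0, 0, 0, 0, 0, 0.59, 0, 0, 0, 0, 0, 0, 0.57, 0, 0, 0, 0, 0, 0, 0.53, 0, 0, 0, 0, 0, 0, 0.45, 0, 0, 0, 0, 0, 0, 0.35, 0, 0, 0, 0, 0, 0, 0.2, 0, 0, 0, 0, 0, 0, 0.1, 0, 0, 0, 0, 0, 0, 0.1]}}

```text
time_s: 23.65
ee_pos: [0.4653, 0.0902, 0.0666]
eef_rot: [-1.639, 1.571, -2.445]
force: [-0.1, -0.1, 0.5]
grip_width: 0.0743
```

Call:
{"name": "jog_arm", "arguments": {"rows": [0, 0, 0.005, 0, 0, 0, 0.1, 0, 0, 0.01, 0, 0, 0, 0.1, 0, 0, 0.02, 0, 0, 0, 0.1, 0, 0, 0.025, 0, 0, 0, 0.1, 0, 0, 0.03, 0, 0, 0, 0.1, 0, 0, 0.03, 0, 0, 0, 0.1, 0, 0, 0.03, 0, 0, 0, 0.1, 0, 0, 0.03, 0, 0, 0, 0.1]}}

```text
time_s: 24.32
ee_pos: [0.4649, 0.0902, 0.2493]
eef_rot: [0.912, 1.57, 0.106]
force: [0.2, 0.3, 0.1]
grip_width: 0.0847
```

Call:
{"name": "jog_arm", "arguments": {"rows": [-0.015, -0.02, 0.01, 0, 0, 0, 0.1, -0.02, -0.03, 0, 0, 0, 0, 0.1, -0.02, -0.03, 0, 0, 0, 0, 0.1, -0.02, -0.03, 0, 0, 0, 0, 0.1, -0.02, -0.03, 0, 0, 0, 0, 0.1, -0.015, -0.02, 0, 0, 0, 0, 0.1, 0, 0, 0, 0, 0, 0, 0.1, 0, 0, 0, 0, 0, 0, 0.1]}}

```text
time_s: 24.98
ee_pos: [0.3551, -0.0703, 0.2577]
eef_rot: [0.587, 1.569, -0.222]
force: [0.3, 0.0, 1.4]
grip_width: 0.0847
```

```bash
python3 - <<'E'
from h import *
o=ctrl.get_obs();print(o['ee_pos'],o['time_s'],o['force'])
grab('side','side11');grab('top','top11')
E
python3 meas.py 11 | grep -E 'red|top brass px .4'; python3 meas.py 0 | grep 'brass' | head -7
```

```text
[ 0.35507679 -0.070314    0.25769449] 24.9833 [0.31540527 0.00641324 1.36202619]
top red px [299. 135.] n 488 ztop 0.121 bbox [ 0.619 -0.022] [0.687 0.028] topfit [0.6445 0.004 ] R 0.0233
top red px [210. 151.] n 796 ztop 0.088 bbox [0.574 0.179] [0.648 0.25 ] topfit [0.6106 0.2147] R 0.0167
top red px [379. 151.] n 795 ztop 0.131 bbox [ 0.573 -0.211] [ 0.665 -0.15 ] topfit [ 0.604  -0.1806] R 0.0291
top red px [261. 211.] n 188 ztop 0.113 bbox [0.448 0.072] [0.494 0.117] topfit [0.4665 0.0904] R 0.0173
top red px [182. 236.] n 820 ztop 0.088 bbox [0.371 0.241] [0.444 0.315] topfit [0.4084 0.2777] R 0.0161
top brass px [460. 194.] n 457 ztop 0.026 bbox [ 0.469 -0.436] [ 0.557 -0.346] topfit [ 0.5133 -0.3899] R 0.0405
side red px [254. 166.] n 679 ztop 0.130 bbox [ 0.572 -0.216] [ 0.632 -0.144] topfit [ 0.6021 -0.179 ] R 0.0295
side red px [230. 197.] n 599 ztop 0.120 bbox [ 0.619 -0.205] [0.717 0.035] topfit [0.6432 0.0057] R 0.0228
side red px [287. 221.] n 417 ztop 0.111 bbox [0.448 0.07 ] [0.482 0.114] topfit [0.4649 0.0929] R 0.0169
side red px [226. 249.] n 786 ztop 0.089 bbox [
[... 222 characters left out ...]
 [0.649 0.008] topfit [0.6443 0.0033] R 0.0037
top brass px [373. 157.] n 13 ztop 0.022 bbox [ 0.6   -0.185] [ 0.608 -0.178] topfit [ 0.6043 -0.1813] R 0.0033
top brass px [135. 176.] n 5 ztop -0.001 bbox [0.56  0.411] [0.56  0.421] topfit [0.5375 0.4162] R 0.0227
top brass px [460. 194.] n 485 ztop 0.026 bbox [ 0.469 -0.435] [ 0.557 -0.346] topfit [ 0.5132 -0.3897] R 0.0405
top brass px [124. 187.] n 5 ztop -0.000 bbox [0.527 0.443] [0.537 0.445] topfit [0.532  0.4441] R 0.0036
top brass px [264. 213.] n 16 ztop 0.022 bbox [0.461 0.086] [0.471 0.094] topfit [0.4661 0.0903] R 0.0040
top brass px [427. 258.] n 5 ztop 0.003 bbox [ 0.356 -0.318] [ 0.356 -0.307] topfit [ 0.4134 -0.3138] R 0.0575
```

View pics/top11.png

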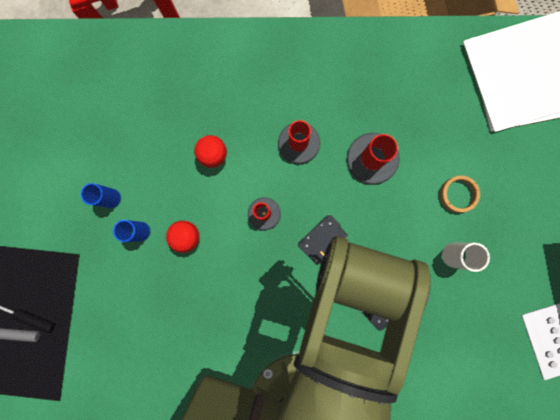

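View pics/side11.png

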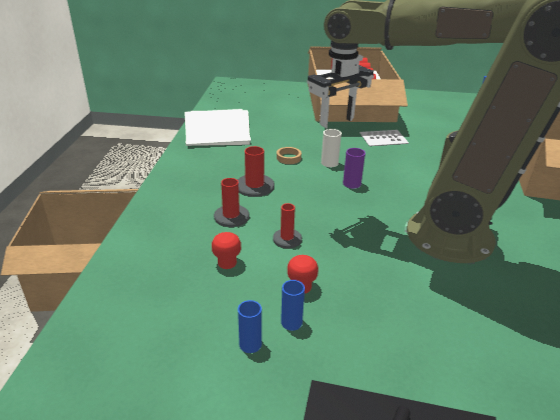

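The pictures show all three tubes upright on their feet, at (379,151), (299,135) and (261,211) in the top view. Heads, tape and lookalikes have not moved, and the arm is clear. I'll hand in.

```bash
python3 -c "
from station import ctrl
print(ctrl.hand_in())"
```

```text
the job is handed in; nothing more can be done
None
```

I placed the three red tubes on their feet in the order wide, middle, narrow. Each was lowered to light contact (about 4 N at most) before I released it. The job was handed in at about 25 s, with the gripper clear of everything.

Last top-camera check, in metres:

| Tube | Tube axis (x, y) | Brass stub (x, y) | Height of tube top (z) | Expected |
|---|---|---|---|---|
| Wide | (0.604, −0.181) | (0.604, −0.181) | 0.131 | 0.132 |
| Middle | (0.6445, 0.004) | (0.644, 0.003) | 0.121 | 0.122 |
| Narrow | (0.4665, 0.090) | (0.466, 0.090) | 0.113 | 0.112 |

- **Centring:** each tube is within about 1 mm of its stub in the top camera. The stub positions are from the first picture, because the tubes now hide them.
- **Left alone:** both heads and the tape roll read the same before and after to about 1 mm.
- **Disagreement:** the side camera read the tubes 1–2 mm off from the top camera in x and y. That offset was there from the start and is within the stated calibration. For the middle tube alone, its tube reading sat about 3 mm from its best stub reading in y.

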